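Open a bottling strainer with its release pin

ROBOT

A 6-joint arm with a two-finger parallel gripper is mounted at the origin on a cart in front of the work surface, level with it; the furniture and walls round the work are solid. World frame = base frame: x ahead of the robot, y to its left, z up, the work surface at z = 0. Lengths are in m, angles in rad, forces in N, time in s.
With the tool pointing down it reaches from about 0.225 to 0.875 m from the base axis. Payload 3.4 kg.
Tool frame: the origin (TCP) lies midway between the tips of the shut fingers; the grasp point (between the pads) lies 19 mm behind it; z points along the fingers, y is the direction in which the jaws open and shut (so a half turn about z gives the same grasp; the last joint's range is limited). The gripper opens to 85 mm and grips with 20 to 120 N. Pads are 22 mm wide; open, the fingers measure 114 mm over their backs; the gripper's body (76 mm by 85 mm) begins 54 mm behind the grasp point. The pads swing forward as they close: fully open they stand 13 mm farther back than shut.
Start: joints at [1.186, 0.276, 1.505, -0, 1.361, -0.121], TCP at [0.15, 0.555, 0.231] pointing down, gripper open.
Joint ranges: [-2.89, 2.89], [-0.75, 2.08], [0.22, 2.7], [-1.18, 4.32], [0.11, 2.71], [-2.7, 2.7]. Speed limits (rad/s): [2.57, 2.57, 3.14, 3.14, 3.14, 3.14].

INTERFACE

Orientations are given as a unit quaternion [w, x, y, z].
In Python, from rig import monitor, imaging, ticket gives the robot as it stands.
- The arm moves only by the tool servo_tool, never from a script. Its argument "commands" is text: rows parted by semicolons, each of 5 numbers parted by spaces: the shift along the tool's x, y, z in cm, then the turn about the tool's z in rad, then the gripper command: -1 is shut, 1 is fully open, values between are in proportion. In form: x y z twist claw; .... A call has 1 to 10 rows; each row is the pose to reach, as a shift and turn from the pose commanded when the call began, along the tool's axes at that moment; what a row does not reach only later rows make up. A row lasts 1/12 s, in which the tool goes at most 41.7 mm and 7.16 degrees, less where a joint would pass 70% of its speed; a pose out of reach is approached as far as the arm can. A call with a gripper value outside its range is refused whole. The fingers move at their own pace and stop on an object; "newtons" is the grip in N (left out, the last holds). Time passes only in rows, so rows that repeat a pose let the fingers close. It gives the time, the measured TCP pose, the force and the opening at its end, in the units of the state.
- monitor.get_state(): the state, without advancing time (a new reading comes with each control period).
- imaging.get_image(name): name is "scene" or "top" or "wrist"; returns the picture (384x512x3 uint8, red, green, blue); there is no depth.
- imaging.get_calibration(name): a dict with "camera_matrix" (3x3 intrinsics, pixels), "R" (3x3) and "t" (3): a world point X has camera coordinates R X + t. Camera axes: x right, y down, z forward; pixel columns grow to the right and rows downward; lengths in m; the calibration is good to about 2 mm. A picture is of the moment at which its call begins: read the wrist's pose just before it. get_calibration takes no time and is no camera call; for the wrist camera it gives the pose at the moment of the call.
- ticket.sign_off(): hands the job in, once; it reports no verdict.
The state is a dict: "clock": time; "qpos": joint angles; "qd": joint speeds; "effort": joint torques, N m; "position": TCP position; "ee_rot": TCP orientation; "contact_force": force on the tool from outside, world axes, zero at the start; "moment": the same for the moment, N m; "width": finger opening in m.
Only numpy, scipy, OpenCV 4.12 (cv2) and the standard library are available. Lean on these libraries where they do the work, as an engineer would, in place of code of your own. Each camera call takes 0.05 s, during which the arm holds its last target. There are 200 camera calls.

TASK

Open the strainer for washing: take the release pin (the square-handled tool) out of the white tool block, put it into the hole in the strainer slide's square boss and press the sunk catch button down; keep it down while you push the slide with the pin along its rails, out to the end stop. Then draw the pin out and stand it back, fully home, in the socket it came from. How deep the button sits differs from slide to slide, so feel for it and be gentle: never 15 N or more on the button, nor 25 N on the slide. Leave everything else where it is.

Things in the scene. Friction and masses are not known exactly. Their poses are not given: they have to be found in the camera images.
- pin_grip (a point): The release pin (80 g), standing in the tool block: ribbed black square grip, 16 x 16 mm, 46 mm high, over a collar (22 mm across, 5 mm high, its underside rests on the block's top) and a steel pin 6 mm thick, 40 mm long. The point: middle of the grip, 23 mm below its top, 28 mm above the collar's underside, 68 mm above the pin's tip. z up along the tool; x, y square to the grip's sides.
- tool_block: Fixed white plastic block, 50 (x) x 160 (y) x 46 mm high, with three sockets in its top at y = -52, 0 and +52 mm, each 10 mm across and 42 mm deep. The release pin, the tee key and the brush stand in them, in any order. Origin: middle of its underside.
- strainer_unit: Fixed steel unit, 222 x 104 mm. Origin: on the counter under the middle of the head's front face; z up. Head: x 0 to +74 mm, 50 mm high; on it a round inlet 51 mm across at x = +34, top 71 mm. Rails: x -125 to 0 mm, 30 mm high, 66 mm over their outsides. They lead the slide out along -x (towards the robot at yaw 0) and have notches shut, half-way and out.
- recess (a point): Centre of the mouth of the hole in the slide's square boss (24 x 24 mm, top level, 46 mm above the counter). It moves with the slide: 28 mm in front of the head when shut, 88 mm when out. Axes as the strainer unit's; the slide goes out along -x. The hole goes straight down, 9 mm across. The flat catch button in it lies 4 to 20 mm below the mouth: it differs each time and has to be felt.
- slide (a joint): How far the slide is out: 0 shut, 0.060 m at its stop. It rubs with 3 N.
- catch: Steel catch bar in the slide, under the hole: a tooth at each end stands up into a notch of a rail, and a button is screwed onto it at a height that differs each time (not shown by this pose). Origin: under the hole, at counter level while up. Spring: 3 N to start, 10 N at its stop 6 mm down. From 4.5 mm down (8.4 N) it clears the notches; let up on the way it locks in the half-way notch; at the end it keeps the slide out.
- tee_key: Bystander, loose, to be left alone: steel key with a T-shaped bar handle (56 mm wide, 10 mm thick), 48 mm high, standing in a socket of the tool block; origin under its collar, on the block's top
- nozzle_brush: Bystander, loose, to be left alone: brush with a round, waisted wooden handle 63 mm high, standing in a socket of the tool block; origin at the block's top
- funnel: Bystander, loose, to be left alone: stainless funnel standing on its rim, 101 x 122 mm, 108 mm high
- cap_a: Bystander, loose, to be left alone: black screw cap, 33 mm across, 19 mm high
- cap_b: Bystander, loose, to be left alone: black screw cap, 33 mm across, 19 mm high
Things that resemble listed ones, but are neither listed nor needed, are in the scene too. Leave any purple or red look-alike of the part that bears pin_grip alone.

How it is judged:
On the way, in this order (a step that is already met when the one before it is completed fails the run):
1. the release pin is lifted clear of its socket (distance of pin_grip from where it was at the start of the episode above 0.045 m), for 0.1 s.
2. the slide is pushed out at least 57 of its 60 mm (value of joint slide above 0.057 m), for 0.2 s.
At the end, for the whole second after the job is handed in: The slide is out at least 57 of its 60 mm, and the release pin stands at rest in the socket it came from: its grip within 6 mm of where it stood at the start and within 0.1 rad of upright (value of joint slide above 0.057 m and distance of pin_grip from where it was at the start of the episode below 0.006 m and angle between pin_grip's own z axis and vertical below 0.1 rad and linear speed of release_pin below 0.02 m/s); the robot touches nothing.
It fails at once if 15 N or more between the release pin and the catch button (contact force between release_pin and catch above 15 N).
It fails at once if 25 N or more between the release pin and the slide, its catch included (contact force between release_pin and slide above 25 N).
It fails at once if a bystander is moved by more than 25 mm, or a tool in the block by more than 15 mm (distance of any of funnel, cap_a, cap_b from where it was at the start of the episode above 0.025 m or distance of any of tee_key, nozzle_brush from where it was at the start of the episode above 0.015 m).
It also fails if it takes over 59 s, if anything falls off the work surface, if the arm or the gripper's body presses on something with over 40 N, if the wrist force passes 120 N, or if a joint passes its speed limit or range.

## Working session

There is one attempt and no reset: what is moved stays moved. The work goes in short steps, Python scripts to look and compute and a tool call to move; the robot and the scene stay as the last step left them, time stands still between calls to the robot, and variables do not carry over. Pictures are saved under pics/ and viewed, about 8 in all and at most 12, crops included, and the job is handed in when it is done.

Besides the shell and the picture viewer there is one more tool, called after ">>>" as name(argument=value, ...), one argument or row to a line, values as JSON. servo_tool: Moves the arm, as the interface text tells. Its arguments: {"type":"object","properties":{"commands":{"type":"string"},"newtons":{"type":"number"}},"required":["commands"]}

```bash
mkdir -p pics
cat > h.py <<'E'
import numpy as np, cv2
from rig import monitor, imaging, ticket
def grab(n,f=None):
    c=imaging.get_calibration(n); im=imaging.get_image(n)
    if f: cv2.imwrite('pics/'+f,cv2.cvtColor(im,cv2.COLOR_RGB2BGR))
    return im,c
def plane(c,u,v,z):
    K,R,t=[np.array(c[k],float) for k in("camera_matrix","R","t")]
    d=R.T@np.linalg.inv(K)@[u,v,1]; o=-R.T@t
    return o+d*(z-o[2])/d[2]
def proj(c,X):
    K,R,t=[np.array(c[k],float) for k in("camera_matrix","R","t")]
    p=K@(R@np.array(X)+t); return p[:2]/p[2]
E
python3 - <<'E'
from h import *
a=[]
for n in("top","scene","wrist"):
    im,c=grab(n,n+'0.png'); a.append(im)
    print(n,np.round(-np.array(c["R"]).T@np.array(c["t"]),3)); np.savez('pics/'+n+'0.npz',**{k:c[k] for k in("camera_matrix","R","t")})
print({k:np.round(v,3) for k,v in monitor.get_state().items()})
cv2.imwrite('pics/all0.png',cv2.cvtColor(np.vstack([np.hstack(a[:1]),]),cv2.COLOR_RGB2BGR))
E
```

```text
top [ 0.457 -0.213  1.149]
scene [0.194 0.499 0.48 ]
wrist [0.082 0.574 0.372]
{'clock': np.float64(0.15), 'qpos': array([ 1.186,  0.276,  1.506,  0.   ,  1.361, -0.121]), 'qd': array([ 0.001, -0.001, -0.003, -0.   , -0.001, -0.   ]), 'effort': array([ 2.0000e-03, -4.1715e+01, -2.4603e+01,  0.0000e+00,  8.0000e-03,
       -0.0000e+00]), 'position': array([0.15 , 0.555, 0.231]), 'ee_rot': array([-0.   ,  0.132,  0.991, -0.001]), 'contact_force': array([-0.285,  0.245, -0.423]), 'moment': array([ 0.047, -0.008,  0.042]), 'width': np.float64(0.086)}
```

View pics/top0.png

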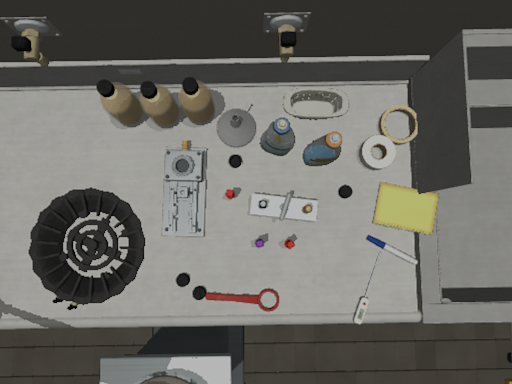

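View pics/scene0.png

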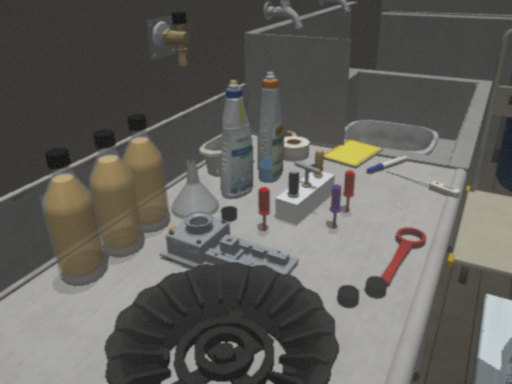

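The top view shows the strainer near (185,190) and the white block near (283,207). In the block are a black grip at (263,204), the tee at (287,205) and the brush at (308,209). The things that could be mistaken for the pin are the purple look-alike at (259,243) and the red ones at (230,194) and (290,244), all outside the block. I choose the black grip at (263,204), which is at (294,183) in the scene view, and check it in a close crop.

Run:
```python
from h import *
t=cv2.imread('pics/top0.png'); s=cv2.imread('pics/scene0.png')
a=cv2.resize(t[135:245,155:325],(0,0),fx=4.7,fy=4.7,interpolation=cv2.INTER_CUBIC)[:, :799]
cv2.imwrite('pics/crop1.png',a)
c=dict(np.load('pics/top0.npz')); cs=dict(np.load('pics/scene0.npz'))
for n,u,v,z in[("grip",263,204,.092),("boss",184,192,.046)]:
    print(n,plane(c,u,v,z))
hsv=cv2.cvtColor(t,cv2.COLOR_BGR2GRAY)
m=(hsv>195).astype(np.uint8); m[:, :245]=0;m[:,322:]=0;m[:190]=0;m[:225+0]*=1;m[225:]=0
ys,xs=np.nonzero(m); r=cv2.minAreaRect(np.c_[xs,ys].astype(np.float32)); print(r,len(xs))
for p in cv2.boxPoints(r): print(plane(c,*p,.046))
```

```text
grip [ 0.510782   -0.24402349  0.092     ]
boss [ 0.54526071 -0.05587339  0.046     ]
((0.0, 0.0), (0.0, 0.0), 0.0) 0
[1.03440922 0.40163193 0.046     ]
[1.03440922 0.40163193 0.046     ]
[1.03440922 0.40163193 0.046     ]
[1.03440922 0.40163193 0.046     ]
```

View pics/crop1.png

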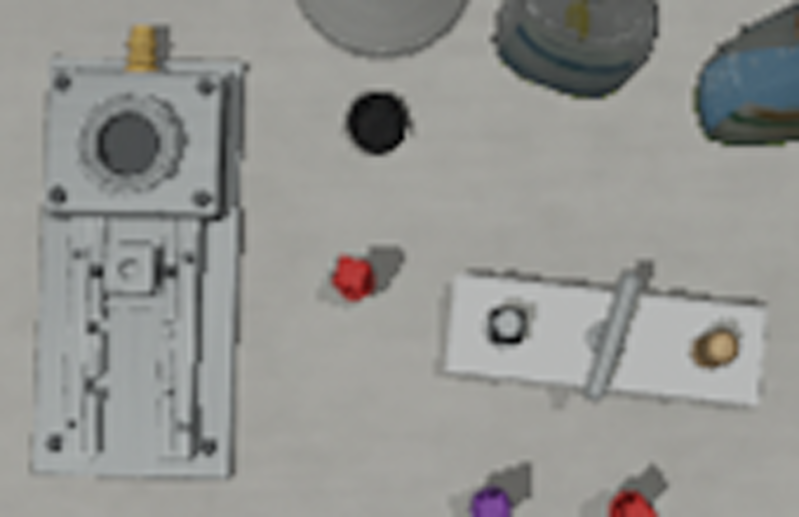

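Run:
```python
from h import *
c=dict(np.load('pics/top0.npz')); f=lambda x,y,z:plane(c,155+(x+.5)/4.7-.5,135+(y+.5)/4.7-.5,z)
P=[f(*p,.046) for p in((455,272),(767,303),(757,404),(443,374))]; print(np.round(P,4))
m=np.mean(P,0); e=(P[0]+P[3]-P[1]-P[2])/2; L=np.linalg.norm(e[:2]); print("block",m,L,np.linalg.norm((P[0]-P[3])[:2]),"yaw",np.arctan2(-e[0],e[1])); print("socket",m+e/L*.052)
print("griptop",f(507,324,.097))
print("boss",f(131,268,.046))
B=[f(*p,.0) for p in((33,470),(232,478))];print("base front",B, "head",f(42,212,.05),f(220,217,.05), "inlet",f(128,143,.071))
s=monitor.get_state();w=imaging.get_calibration("wrist");R=np.array(w["R"]);print(np.round(R,3))
print("cam in tool? tcp",s["position"],s["ee_rot"])
```

```text
[[ 0.5413 -0.218   0.046 ]
 [ 0.5227 -0.3771  0.046 ]
 [ 0.4713 -0.3705  0.046 ]
 [ 0.4893 -0.211   0.046 ]]
block [ 0.50614139 -0.29417371  0.046     ] 0.1603407260643173 0.0524908741311114 yaw -0.11443037155106563
socket [ 0.51207879 -0.24251379  0.046     ]
griptop [ 0.5115979  -0.24270678  0.097     ]
boss [ 0.54622265 -0.05221615  0.046     ]
base front [array([0.44360277, 0.00687863, 0.        ]), array([ 0.43760023, -0.09839987,  0.        ])] head [ 0.57541035 -0.00741401  0.05      ] [ 0.57126208 -0.09842449  0.05      ] inlet [ 0.60729323 -0.05465581  0.071     ]
[[ 0.262  0.965 -0.002]
 [ 0.928 -0.251  0.275]
 [ 0.264 -0.074 -0.962]]
cam in tool? tcp [0.14979634 0.55475977 0.23066128] [-1.73239994e-04  1.31513040e-01  9.91314212e-01 -6.50725130e-04]
```

>>> servo_tool(
  commands="-2.5 -3.1 0 0 0; -5 -6.2 0 0 0; -7.6 -9.2 0 0 0; -10.2 -12.3 0 0 0; -12.7 -15.4 0 0 0; -15.3 -18.5 0 0 0; -17.8 -21.6 0 0 0; -20.3 -24.6 0 0 0; -22.9 -27.7 0 0 0; -25.4 -30.8 0 0 0",
  newtons=60,
)

```text
clock: 0.98
position: [0.315, 0.1898, 0.2314]
ee_rot: [0.0, 0.131, 0.991, 0.0]
contact_force: [1.5, 0.8, -0.0]
width: 0.0424
```

>>> servo_tool(
  commands="-2.5 -3.1 0 0.12 0; -5 -6.2 0 0.24 0; -7.6 -9.2 0 0.36 0; -10.2 -12.3 0 0.48 0; -12.7 -15.4 0 0.6 0; -15.3 -18.5 0 0.72 0; -17.8 -21.6 0 0.84 0; -20.3 -24.6 0 0.96 0; -22.9 -27.7 0 1.08 0; -25.4 -30.8 0 1.2 0",
)

```text
clock: 1.82
position: [0.4801, -0.174, 0.231]
ee_rot: [-0.0, 0.671, 0.742, 0.0]
contact_force: [0.5, 1.6, -0.4]
width: 0.0426
```

```bash
cat >> h.py <<'E'
from scipy.spatial.transform import Rotation as Ro
def rel(target,heading):
    s=monitor.get_state(); w,x,y,z=s["ee_rot"]; M=Ro.from_quat([x,y,z,w]).as_matrix()
    h=np.arctan2(M[1,1],M[0,1]); tw=-(heading-h)
    print("clock",s["clock"],"pos",np.round(s["position"],4),"heading",round(h,4),"down",np.round(M[:,2],4),"F",np.round(s["contact_force"],2),"w",round(float(s["width"]),4))
    print("shift cm",np.round(100*M.T@(np.array(target)-s["position"]),2),"twist",round((tw+np.pi/2)%np.pi-np.pi/2,3))
E
python3 -c "
from h import *
rel([.5118,-.2426,.20],-.114)"
```

```text
clock 1.8167 pos [ 0.4801 -0.174   0.231 ] heading 0.1003 down [-1.e-04  5.e-04 -1.e+00] F [ 0.46  1.63 -0.42] w 0.0426
shift cm [-7.14  2.47  3.1 ] twist 0.214
```

>>> servo_tool(
  commands="-3 1 1 0.1 0; -6 2 2 0.2 0; -7.1 2.5 3 0.21 0; -7.1 2.5 3 0.21 0; -7.1 2.5 3 0.21 0",
)

```text
clock: 2.23
position: [0.5113, -0.2392, 0.1999]
ee_rot: [-0.002, 0.742, 0.67, -0.0]
contact_force: [-0.8, 0.5, 0.3]
width: 0.0427
```

Run:
```python
from h import *
rel([.5118,-.2426,.20],-.114)
im,c=grab("wrist","w1.png"); print(proj(c,[.5118,-.2426,.097]), proj(c,[.5118,-.2426,.046]))
np.savez('pics/w1.npz',**{k:c[k] for k in("camera_matrix","R","t")})
```

```text
clock 2.2333 pos [ 0.5113 -0.2392  0.1999] heading -0.1026 down [-0.003   0.0028 -1.    ] F [-0.78  0.48  0.28] w 0.0427
shift cm [-0.33  0.08 -0.01] twist 0.011
[254.24670959 201.76525869] [254.04673733 185.48331054]
```

View pics/w1.png

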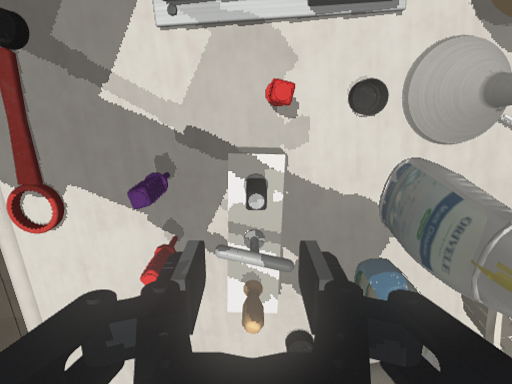

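The wrist view shows the black square grip (grey top) standing in the block at (256,201). It is aligned with the block and matches my predicted (254,202). The purple tool (150,190) and the red ones (280,92) and (160,262) stand outside the block. The choice is confirmed, so I descend.

>>> servo_tool(
  commands="-0.35 0.1 0 0.01 0; -0.35 0.1 3 0.01 0; -0.35 0.1 6 0.01 0; -0.35 0.1 9 0.01 0; -0.35 0.1 12 0.01 0; -0.35 0.1 14 0.01 0; -0.35 0.1 14.3 0.01 0; -0.35 0.1 14.3 0.01 0; -0.35 0.1 14.3 0.01 0",
)

```text
clock: 3.03
position: [0.5138, -0.2435, 0.0599]
ee_rot: [0.001, 0.746, 0.666, 0.0]
contact_force: [-0.3, -0.3, 0.7]
width: 0.0429
```

```bash
python3 -c "
from h import *
rel([.5125,-.2425,.057],-.114)"
```

```text
clock 3.0333 pos [ 0.5138 -0.2435  0.0599] heading -0.1121 down [ 0.0023 -0.0013 -1.    ] F [-0.34 -0.34  0.74] w 0.0429
shift cm [ 0.09 -0.14  0.29] twist 0.002
```

>>> servo_tool(
  commands="0.1 -0.1 0 0 0; 0.1 -0.1 0 0 0; 0.1 -0.1 0 0 -0.5; 0.1 -0.1 0 0 -1; 0.1 -0.1 0 0 -1; 0.1 -0.1 0 0 -1; 0.1 -0.1 0 0 -1; 0.1 -0.1 0 0 -1; 0.1 -0.1 0 0 -1",
  newtons=60,
)

```text
clock: 3.78
position: [0.5125, -0.2427, 0.0592]
ee_rot: [0.001, 0.746, 0.666, 0.0]
contact_force: [0.6, 1.5, 5.6]
width: 0.0153
```

```bash
python3 -c "
from h import *
rel([.5125,-.2425,.057],-.114)"
```

```text
clock 3.7833 pos [ 0.5125 -0.2427  0.0592] heading -0.1131 down [ 1.4e-03 -6.0e-04 -1.0e+00] F [0.62 1.54 5.59] w 0.0153
shift cm [ 0.02 -0.    0.22] twist 0.001
```

>>> servo_tool(
  commands="0 0 -1 0 -1; 0 0 -3 0 -1; 0 0 -5.5 0 -1; 0 0 -8.5 0 -1; 0 0 -11 0 -1; 0 0 -12 0 -1; 0 0 -12 0 -1; 0 0 -12 0 -1",
)

```text
clock: 4.45
position: [0.5115, -0.2422, 0.1779]
ee_rot: [-0.0, 0.746, 0.666, -0.0]
contact_force: [-0.7, -1.1, -1.1]
width: 0.0152
```

>>> servo_tool(
  commands="2 0.2 0 0 -1; 5 0.4 0 -0.02 -1; 8 0.6 0 -0.04 -1; 11 0.8 0 -0.06 -1; 14 1 0 -0.06 -1; 17 1.1 0 -0.06 -1; 18.8 1.2 0 -0.06 -1; 19.3 1.2 0 -0.06 -1; 19.3 1.2 0 -0.06 -1; 19.3 1.2 0 -0.06 -1",
)

```text
clock: 5.28
position: [0.5448, -0.0524, 0.1768]
ee_rot: [-0.001, 0.725, 0.688, -0.001]
contact_force: [0.3, -0.6, -0.7]
width: 0.0151
```

Run:
```python
from h import *
rel([.546,-.052,.179],-.05)
im,c=grab("wrist"); np.savez('pics/w2.npz',**{k:c[k] for k in("camera_matrix","R","t")})
print(proj(c,[.546,-.052,.046]))
cv2.imwrite('pics/w2.png',cv2.cvtColor(im,cv2.COLOR_RGB2BGR))
cv2.imwrite('pics/w2z.png',cv2.resize(cv2.cvtColor(im[90:290,130:390],cv2.COLOR_RGB2BGR),(0,0),fx=3,fy=3,interpolation=cv2.INTER_CUBIC))
```

```text
clock 5.2833 pos [ 0.5448 -0.0524  0.1768] heading -0.0524 down [-2.9e-03 -3.0e-04 -1.0e+00] F [ 0.31 -0.61 -0.74] w 0.0151
shift cm [ 0.04  0.12 -0.22] twist -0.002
[254.48947498 187.48051562]
```

View pics/w2z.png

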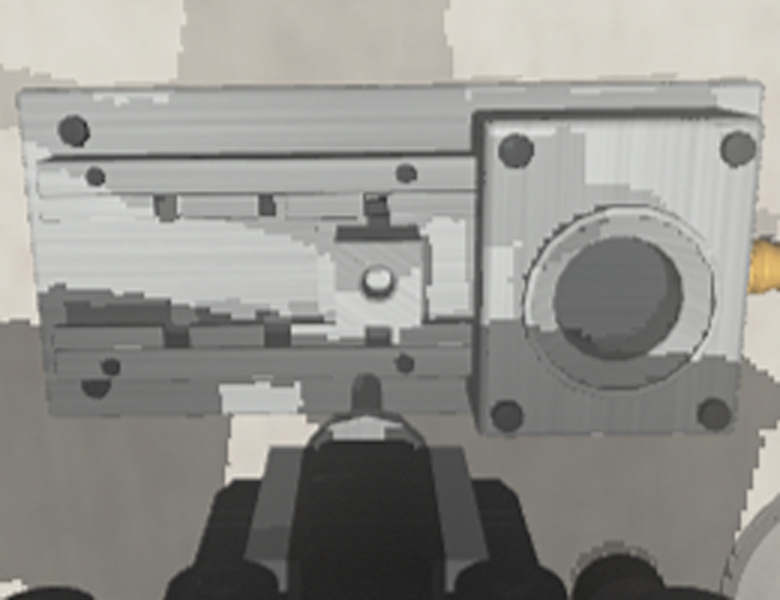

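Run:
```python
from h import *
c=dict(np.load('pics/w2.npz')); g=lambda x,y:((x+.5)/3-.5+130,(y+.5)/3-.5+90); f=lambda x,y,z:plane(c,*g(x,y),z)
print("hole",f(378,282,.046))
print("boss",np.mean([f(*p,.046) for p in((335,240),(424,240),(424,327),(332,327))],0))
for a,b,z in[((97,177),(406,173),.03),((112,366),(405,363),.03),((516,151),(738,149),.05),((507,415),(713,413),.05)]:
    d=f(*b,z)-f(*a,z); print("yaw",np.arctan2(d[1],d[0]),np.linalg.norm(d))
print("inlet",f(620,298,.071))
s=monitor.get_state()["position"]
T=np.array([s[0],s[1],s[2]-.0532]); print("tip expected crop",(proj(c,T)+.5-[130,90])*3, "seen ~(367,385)", f(367,392,T[2]))
```

```text
hole [ 0.54714013 -0.04879727  0.046     ]
boss [ 0.54731346 -0.04938339  0.046     ]
yaw -0.04020048562831332 0.08775146705922786
yaw -0.04169352766858292 0.08770284237828536
yaw -0.04425068435572946 0.05807762418024847
yaw -0.04189918570684851 0.058012893496947555
inlet [ 0.60782772 -0.05000585  0.071     ]
tip expected crop [371.90144504 393.70913425] seen ~(367,385) [ 0.54409788 -0.0525146   0.12397619]
```

>>> servo_tool(
  commands="0.4 0.3 1 -0.01 -1; 0.4 0.3 3 -0.01 -1; 0.4 0.3 5 -0.01 -1; 0.4 0.3 6.3 -0.01 -1; 0.4 0.3 6.8 -0.01 -1; 0.4 0.3 6.8 -0.01 -1; 0.4 0.3 6.8 -0.01 -1; 0.4 0.3 6.8 -0.01 -1",
)

```text
clock: 6.0
position: [0.5497, -0.0487, 0.1111]
ee_rot: [0.001, 0.722, 0.692, 0.001]
contact_force: [-0.2, -0.4, 0.1]
width: 0.0155
```

Run:
```python
from h import *
rel([.5476,-.0487,.109],-.042)
im,c=grab("wrist"); np.savez('pics/w3.npz',**{k:c[k] for k in("camera_matrix","R","t")})
ts,cs=grab("scene","s3.png")
cv2.imwrite('pics/w3.png',cv2.cvtColor(im,cv2.COLOR_RGB2BGR))
a=cv2.resize(cv2.cvtColor(im[150:290,200:310],cv2.COLOR_RGB2BGR),(0,0),fx=4,fy=4,interpolation=cv2.INTER_CUBIC)
b=cv2.resize(cv2.cvtColor(ts[160:300,145:235],cv2.COLOR_RGB2BGR),(0,0),fx=4,fy=4,interpolation=cv2.INTER_CUBIC)
cv2.imwrite('pics/w3z.png',np.hstack([a,b]))
```

```text
clock 6.0 pos [ 0.5497 -0.0487  0.1111] heading -0.0435 down [ 1.8e-03 -3.0e-04 -1.0e+00] F [-0.24 -0.38  0.06] w 0.0155
shift cm [-0.01 -0.21  0.2 ] twist -0.001
```

View pics/w3z.png

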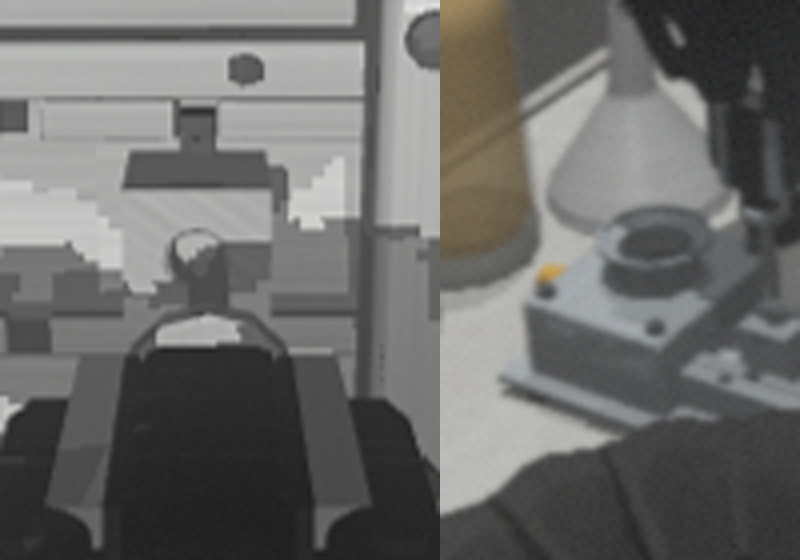

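Run:
```python
from h import *
c=dict(np.load('pics/w3.npz')); g=lambda x,y:((x+.5)/4-.5+200,(y+.5)/4-.5+150); f=lambda x,y,z:plane(c,*g(x,y),z)
print("hole",f(197,254,.046),f(168,254,.046)[0],f(225,254,.046)[0], "top edge",f(197,229,.046))
print("boss",[np.round(f(*p,.046),4) for p in((123,190),(271,190))])
s=monitor.get_state()["position"]; T=s-[0,0,.0532]
print("tip exp",(proj(c,T)+.5-[200,150])*4)
```

```text
hole [ 0.54727131 -0.04825058  0.046     ] 0.5426075639284001 0.5517745076899342 top edge [ 0.54746966 -0.04403239  0.046     ]
boss [array([ 0.536, -0.037,  0.046]), array([ 0.5595, -0.0381,  0.046 ])]
tip exp [212.73747625 280.65357204]
```

>>> servo_tool(
  commands="0 -0.2 0 0 -1; 0 -0.2 0.4 0 -1; 0 -0.2 0.7 0 -1; 0 -0.2 0.7 0 -1; 0 -0.2 0.7 0 -1; 0 -0.2 0.7 0 -1",
)

```text
clock: 6.6
position: [0.5469, -0.048, 0.1032]
ee_rot: [-0.0, 0.722, 0.692, 0.0]
contact_force: [0.1, -0.7, -1.3]
width: 0.0157
```

```bash
python3 -c "
from h import *
rel([.5478,-.0487,.1],-.042)"
```

```text
clock 6.6 pos [ 0.5469 -0.048   0.1032] heading -0.0429 down [-1.e-04  1.e-04 -1.e+00] F [ 0.08 -0.73 -1.32] w 0.0157
shift cm [-0.06  0.1   0.32] twist -0.001
```

>>> servo_tool(
  commands="-0.05 0.05 0 0 -1; -0.05 0.05 0.1 0 -1; -0.05 0.05 0.2 0 -1; -0.05 0.05 0.3 0 -1; -0.05 0.05 0.35 0 -1; -0.05 0.05 0.4 0 -1; -0.05 0.05 0.45 0 -1; -0.05 0.05 0.5 0 -1; -0.05 0.05 0.55 0 -1; -0.05 0.05 0.55 0 -1",
)

```text
clock: 7.43
position: [0.5475, -0.0488, 0.0978]
ee_rot: [0.0, 0.722, 0.692, 0.0]
contact_force: [0.6, -1.5, -0.4]
width: 0.0151
```

```bash
python3 -c "
from h import *
rel([.5478,-.0487,.1],-.042)"
```

```text
clock 7.4333 pos [ 0.5475 -0.0488  0.0978] heading -0.0429 down [ 3.e-04 -3.e-04 -1.e+00] F [ 0.63 -1.49 -0.4 ] w 0.0151
shift cm [ 0.01  0.03 -0.22] twist -0.001
```

>>> servo_tool(
  commands="0 0 0.05 0 -1; 0 0 0.1 0 -1; 0 0 0.15 0 -1; 0 0 0.2 0 -1; 0 0 0.25 0 -1; 0 0 0.25 0 -1; 0 0 0.25 0 -1",
)

```text
clock: 8.02
position: [0.5475, -0.0488, 0.0953]
ee_rot: [0.0, 0.722, 0.692, 0.0]
contact_force: [-0.0, -2.3, -1.2]
width: 0.0154
```

>>> servo_tool(
  commands="0 0 0.05 0 -1; 0 0 0.1 0 -1; 0 0 0.15 0 -1; 0 0 0.2 0 -1; 0 0 0.2 0 -1; 0 0 0.2 0 -1; 0 0 0.2 0 -1",
)

```text
clock: 8.6
position: [0.5474, -0.0487, 0.0933]
ee_rot: [0.0, 0.722, 0.692, 0.0]
contact_force: [-0.3, -3.1, 0.3]
width: 0.0156
```

>>> servo_tool(
  commands="-0.08 0 0 0 -1; -0.08 0 0 0 -1; -0.08 0 0 0 -1; -0.08 0 0.05 0 -1; -0.08 0 0.1 0 -1; -0.08 0 0.1 0 -1; -0.08 0 0.1 0 -1",
)

```text
clock: 9.18
position: [0.5471, -0.0492, 0.0921]
ee_rot: [-0.0, 0.722, 0.692, -0.0]
contact_force: [0.1, -0.0, -0.2]
width: 0.0153
```

>>> servo_tool(
  commands="-0.02 0.02 0.05 0 -1; -0.02 0.02 0.1 0 -1; -0.02 0.02 0.15 0 -1; -0.02 0.02 0.2 0 -1; -0.02 0.02 0.2 0 -1; -0.02 0.02 0.2 0 -1; -0.02 0.02 0.2 0 -1",
)

```text
clock: 9.77
position: [0.5474, -0.0495, 0.0905]
ee_rot: [-0.0, 0.722, 0.692, 0.0]
contact_force: [-0.0, 0.3, 2.1]
width: 0.015
```

>>> servo_tool(
  commands="0 0 0.05 0 -1; 0 0 0.1 0 -1; 0 0 0.15 0 -1; 0 0 0.2 0 -1; 0 0 0.2 0 -1; 0 0 0.2 0 -1; 0 0 0.2 0 -1",
)

```text
clock: 10.35
position: [0.5474, -0.0496, 0.0884]
ee_rot: [-0.0, 0.722, 0.692, 0.0]
contact_force: [-1.2, 1.0, 5.0]
width: 0.0153
```

>>> servo_tool(
  commands="0 0 0.05 0 -1; 0 0 0.1 0 -1; 0 0 0.15 0 -1; 0 0 0.2 0 -1; 0 0 0.25 0 -1; 0 0 0.25 0 -1; 0 0 0.25 0 -1",
)

```text
clock: 10.93
position: [0.5475, -0.0496, 0.0862]
ee_rot: [0.0, 0.722, 0.692, 0.0]
contact_force: [-2.9, 0.7, 7.1]
width: 0.0152
```

```bash
python3 -c "
from h import *
rel([.5471,-.0490,.0849],-.042)"
```

```text
clock 10.9333 pos [ 0.5475 -0.0496  0.0862] heading -0.043 down [ 2.e-04  1.e-04 -1.e+00] F [-2.92  0.69  7.07] w 0.0152
shift cm [ 0.06 -0.05  0.13] twist -0.001
```

>>> servo_tool(
  commands="0 -0.05 0.03 0 -1; 0 -0.05 0.06 0 -1; 0 -0.05 0.1 0 -1; 0 -0.05 0.13 0 -1; 0 -0.05 0.13 0 -1; 0 -0.05 0.13 0 -1; 0 -0.05 0.13 0 -1",
)

```text
clock: 11.52
position: [0.5474, -0.0496, 0.0852]
ee_rot: [0.0, 0.722, 0.692, 0.0]
contact_force: [-1.8, 0.7, 8.4]
width: 0.0154
```

>>> servo_tool(
  commands="0 -0.02 0.03 0 -1; 0 -0.03 0.06 0 -1; 0 -0.03 0.08 0 -1; 0 -0.03 0.08 0 -1; 0 -0.03 0.08 0 -1; 0 -0.03 0.08 0 -1",
)

```text
clock: 12.02
position: [0.5474, -0.0496, 0.0846]
ee_rot: [0.001, 0.722, 0.692, 0.001]
contact_force: [-1.5, 0.7, 9.2]
width: 0.0152
```

>>> servo_tool(
  commands="0 -0.05 0 0 -1; 0 -0.1 0 0 -1; 0 -0.15 0 0 -1; 0 -0.2 0 0 -1; 0 -0.25 0 0 -1; 0 -0.3 0 0 -1; 0 -0.3 0 0 -1",
)

```text
clock: 12.6
position: [0.5467, -0.0496, 0.0852]
ee_rot: [0.003, 0.722, 0.692, 0.002]
contact_force: [1.2, 1.7, 8.2]
width: 0.0152
```

>>> servo_tool(
  commands="0 0 0.05 0 -1; 0 0 0.1 0 -1; 0 0 0.1 0 -1; 0 0 0.1 0 -1",
)

```text
clock: 12.93
position: [0.5468, -0.0496, 0.0843]
ee_rot: [0.003, 0.722, 0.692, 0.002]
contact_force: [1.2, 1.8, 10.0]
width: 0.0149
```

```bash
python3 -c "
from h import *
rel([.5475,-.0496,.0845],-.042); print(monitor.get_state()['moment'],monitor.get_state()['qd'])"
```

```text
clock 12.9333 pos [ 0.5468 -0.0496  0.0843] heading -0.0434 down [ 6.9e-03 -5.0e-04 -1.0e+00] F [ 1.15  1.84 10.04] w 0.0149
shift cm [ 0.01  0.07 -0.02] twist -0.001
[ 0.321886   -0.21933274  0.04407637] [-1.13485558e-03  5.26031391e-04 -1.60099221e-03  6.65532691e-04
 -3.04590930e-04 -4.57122829e-05]
```

>>> servo_tool(
  commands="0 -0.05 0 0 -1; 0 -0.1 0 0 -1; 0 -0.15 0 0 -1; 0 -0.2 0 0 -1; 0 -0.2 0 0 -1",
)

```text
clock: 13.35
position: [0.5462, -0.0496, 0.0847]
ee_rot: [0.004, 0.722, 0.691, 0.003]
contact_force: [2.5, 1.3, 9.1]
width: 0.0155
```

>>> servo_tool(
  commands="0 -0.05 0.01 0 -1; 0 -0.1 0.03 0 -1; 0 -0.15 0.04 0 -1; 0 -0.2 0.05 0 -1; 0 -0.2 0.05 0 -1",
)

```text
clock: 13.77
position: [0.5444, -0.0496, 0.0843]
ee_rot: [0.004, 0.722, 0.692, 0.004]
contact_force: [2.5, 1.6, 9.4]
width: 0.015
```

>>> servo_tool(
  commands="0 -0.1 0 0 -1; 0 -0.2 0 0 -1; 0 -0.3 0 0 -1; 0 -0.4 0 0 -1; 0 -0.5 0 0 -1; 0 -0.6 0 0 -1; 0 -0.7 0 0 -1; 0 -0.8 0 0 -1; 0 -0.8 0 0 -1",
)

```text
clock: 14.52
position: [0.5363, -0.0492, 0.0843]
ee_rot: [0.004, 0.722, 0.691, 0.004]
contact_force: [3.7, 1.6, 8.8]
width: 0.0153
```

>>> servo_tool(
  commands="0 -0.1 0.02 0 -1; 0 -0.25 0.05 0 -1; 0 -0.4 0.05 0 -1; 0 -0.55 0.05 0 -1; 0 -0.7 0.05 0 -1; 0 -0.85 0.05 0 -1; 0 -1 0.05 0 -1; 0 -1.15 0.05 0 -1; 0 -1.2 0.05 0 -1; 0 -1.2 0.05 0 -1",
)

```text
clock: 15.35
position: [0.5247, -0.0488, 0.0842]
ee_rot: [0.004, 0.722, 0.691, 0.004]
contact_force: [3.1, 2.5, 11.8]
width: 0.0154
```

>>> servo_tool(
  commands="0.03 0 -0.03 0 -1; 0.03 -0.15 -0.03 0 -1; 0.03 -0.3 -0.03 0 -1; 0.04 -0.45 -0.03 0 -1; 0.04 -0.6 -0.03 0 -1; 0.05 -0.75 -0.03 0 -1; 0.05 -0.9 -0.03 0 -1; 0.05 -1.05 -0.03 0 -1; 0.05 -1.2 -0.03 0 -1; 0.05 -1.2 -0.03 0 -1",
)

```text
clock: 16.18
position: [0.5124, -0.0481, 0.0842]
ee_rot: [0.004, 0.722, 0.692, 0.003]
contact_force: [2.8, 1.1, 9.4]
width: 0.0153
```

>>> servo_tool(
  commands="0 -0.15 0 0 -1; 0 -0.3 0 0 -1; 0 -0.45 0 0 -1; 0 -0.6 0 0 -1; 0 -0.75 0 0 -1; 0 -0.9 0 0 -1; 0 -1.05 0 0 -1; 0 -1.2 0 0 -1; 0 -1.2 0 0 -1",
)

```text
clock: 16.93
position: [0.5005, -0.0476, 0.0842]
ee_rot: [0.004, 0.722, 0.692, 0.003]
contact_force: [4.0, 1.4, 10.2]
width: 0.0151
```

>>> servo_tool(
  commands="0 -0.15 0 0 -1; 0 -0.3 0 0 -1; 0 -0.45 0 0 -1; 0 -0.6 0 0 -1; 0 -0.75 0 0 -1; 0 -0.9 0 0 -1; 0 -0.9 0 0 -1",
)

```text
clock: 17.52
position: [0.4915, -0.0472, 0.0842]
ee_rot: [0.004, 0.722, 0.692, 0.003]
contact_force: [1.8, 1.5, 11.1]
width: 0.0153
```

>>> servo_tool(
  commands="0 -0.1 -0.02 0 -1; 0 -0.2 -0.02 0 -1; 0 -0.3 -0.02 0 -1; 0 -0.4 -0.02 0 -1; 0 -0.5 -0.02 0 -1; 0 -0.5 -0.02 0 -1",
)

```text
clock: 18.02
position: [0.4865, -0.047, 0.0842]
ee_rot: [0.004, 0.722, 0.692, 0.003]
contact_force: [2.0, 0.6, 9.9]
width: 0.0152
```

>>> servo_tool(
  commands="0 -0.05 0 0 -1; 0 -0.1 0 0 -1; 0 -0.15 0 0 -1; 0 -0.2 0 0 -1; 0 -0.2 0 0 -1",
)

```text
clock: 18.43
position: [0.4859, -0.047, 0.0845]
ee_rot: [0.005, 0.722, 0.691, 0.004]
contact_force: [5.4, 0.7, 8.6]
width: 0.0153
```

>>> servo_tool(
  commands="0 0 -0.2 0 -1; 0 0 -0.4 0 -1; 0 0 -0.6 0 -1; 0 0.1 -0.8 0 -1; 0 0.2 -0.8 0 -1; 0 0.3 -0.8 0 -1; 0 0.3 -0.8 0 -1",
)

```text
clock: 19.02
position: [0.4857, -0.0473, 0.0908]
ee_rot: [0.003, 0.722, 0.692, 0.001]
contact_force: [6.9, -1.3, 1.7]
width: 0.0153
```

>>> servo_tool(
  commands="0 0.1 0 0 -1; 0 0.2 0 0 -1; 0 0.2 0 0 -1; 0 0.2 0 0 -1",
)

```text
clock: 19.35
position: [0.4859, -0.0471, 0.0905]
ee_rot: [0.001, 0.722, 0.692, 0.0]
contact_force: [3.6, -2.3, 3.3]
width: 0.0155
```

>>> servo_tool(
  commands="0 0.1 -0.1 0 -1; 0 0.15 -0.2 0 -1; 0 0.2 -0.3 0 -1; 0 0.2 -0.3 0 -1; 0 0.2 -0.3 0 -1",
)

```text
clock: 19.77
position: [0.4863, -0.0468, 0.0925]
ee_rot: [-0.0, 0.722, 0.692, -0.001]
contact_force: [3.1, -3.6, -3.5]
width: 0.0153
```

>>> servo_tool(
  commands="-0.05 0.05 0 0 -1; -0.1 0.1 0 0 -1; -0.1 0.1 0 0 -1; -0.1 0.1 -0.2 0 -1; -0.1 0.1 -0.3 0 -1; -0.1 0.1 -0.3 0 -1",
)

```text
clock: 20.27
position: [0.4866, -0.047, 0.0963]
ee_rot: [-0.001, 0.722, 0.692, -0.0]
contact_force: [0.5, -0.6, -0.2]
width: 0.0153
```

>>> servo_tool(
  commands="0 0.02 -0.5 0 -1; 0 0.02 -1.5 0 -1; 0 0.02 -3.5 0 -1; 0 0.02 -6 0 -1; 0 0 -8 0 -1; 0 0 -8.4 0 -1; 0 0 -8.4 0 -1; 0 0 -8.4 0 -1",
)

```text
clock: 20.93
position: [0.4867, -0.0472, 0.1795]
ee_rot: [-0.001, 0.722, 0.692, -0.0]
contact_force: [-0.3, -0.2, -0.6]
width: 0.0154
```

Run:
```python
from h import *
rel([.5125,-.2427,.179],-.1131)
im,c=grab("wrist"); np.savez('pics/w4.npz',**{k:c[k] for k in("camera_matrix","R","t")})
cv2.imwrite('pics/w4.png',cv2.cvtColor(im,cv2.COLOR_RGB2BGR))
cv2.imwrite('pics/w4z.png',cv2.resize(cv2.cvtColor(im[110:310,150:410],cv2.COLOR_RGB2BGR),(0,0),fx=3,fy=3,interpolation=cv2.INTER_CUBIC))
print((proj(c,monitor.get_state()["position"]-[0,0,.0532])+.5-[150,110])*3)
```

```text
clock 20.9333 pos [ 0.4867 -0.0472  0.1795] heading -0.043 down [-1.7e-03  7.0e-04 -1.0e+00] F [-0.32 -0.2  -0.56] w 0.0154
shift cm [-19.43   3.42   0.04] twist 0.07
[308.88420659 330.1290973 ]
```

View pics/w4z.png

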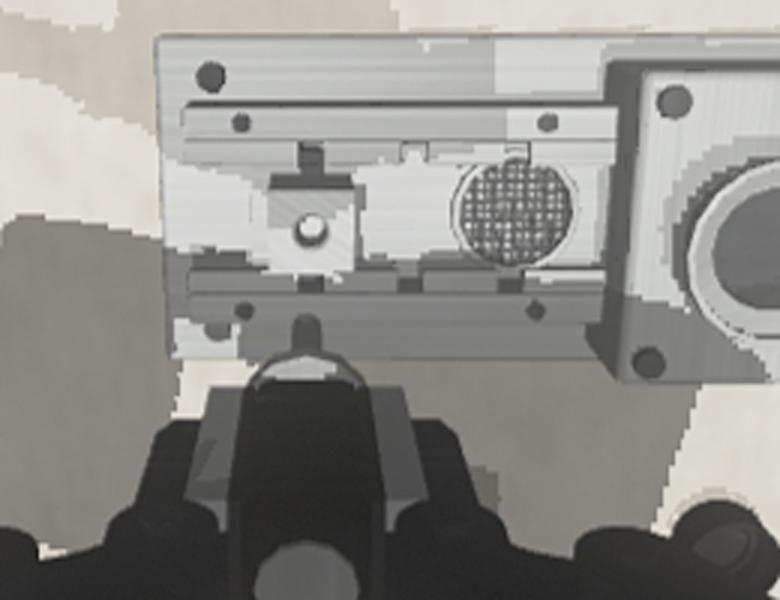

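The wrist view shows the boss at (311,229) with the catch bar in the outermost notches and the strainer mesh exposed. The slide is out, and the pin still sits straight in the jaws. I'm returning the pin to its socket.

>>> servo_tool(
  commands="-2 0.4 0 0 -1; -5 0.9 0 0.02 -1; -8 1.4 0 0.04 -1; -11 2 0 0.07 -1; -14 2.5 0 0.07 -1; -17 3 0 0.07 -1; -19 3.4 0 0.07 -1; -19.4 3.4 0 0.07 -1; -19.4 3.4 0 0.07 -1; -19.4 3.4 0 0.07 -1",
)

```text
clock: 21.82
position: [0.5123, -0.2417, 0.1787]
ee_rot: [-0.002, 0.746, 0.666, -0.0]
contact_force: [-0.6, 0.3, -0.7]
width: 0.0151
```

Run:
```python
from h import *
c=dict(np.load('pics/w4.npz')); h4=plane(c,(311.5)/3-.5+150,(229.5)/3-.5+110,.046); print("slide travel",np.linalg.norm(h4-[.5471,-.0488,.046]))
rel([.5125,-.2427,.109],-.1131)
```

```text
slide travel 0.05996348743678185
clock 21.8167 pos [ 0.5123 -0.2417  0.1787] heading -0.1136 down [-0.0029  0.0029 -1.    ] F [-0.61  0.29 -0.66] w 0.0151
shift cm [-0.12  0.05  6.97] twist -0.0
```

>>> servo_tool(
  commands="-0.1 0 1.5 0 -1; -0.1 0 3.5 0 -1; -0.1 0 5.5 0 -1; -0.1 0 6.7 0 -1; -0.1 0 7 0 -1; -0.1 0 7 0 -1; -0.1 0 7 0 -1; -0.1 0 7 0 -1",
)

```text
clock: 22.48
position: [0.5139, -0.2436, 0.1113]
ee_rot: [0.001, 0.746, 0.666, 0.0]
contact_force: [-0.7, -0.4, -1.2]
width: 0.0151
```

Run:
```python
from h import *
rel([.5125,-.2427,.0592],-.1131)
im,c=grab("wrist"); s=monitor.get_state()["position"]
cv2.imwrite('pics/w5z.png',cv2.resize(cv2.cvtColor(im[150:290,200:310],cv2.COLOR_RGB2BGR),(0,0),fx=4,fy=4,interpolation=cv2.INTER_CUBIC))
print((proj(c,s-[0,0,.0532])+.5-[200,150])*4,(proj(c,[.5125,-.2427,.046])+.5-[200,150])*4)
```

```text
clock 22.4833 pos [ 0.5139 -0.2436  0.1113] heading -0.1123 down [ 1.7e-03 -9.0e-04 -1.0e+00] F [-0.75 -0.39 -1.2 ] w 0.0151
shift cm [ 0.08 -0.16  5.21] twist 0.001
[213.22446871 282.36240922] [203.17977477 250.87733763]
```

View pics/w5z.png

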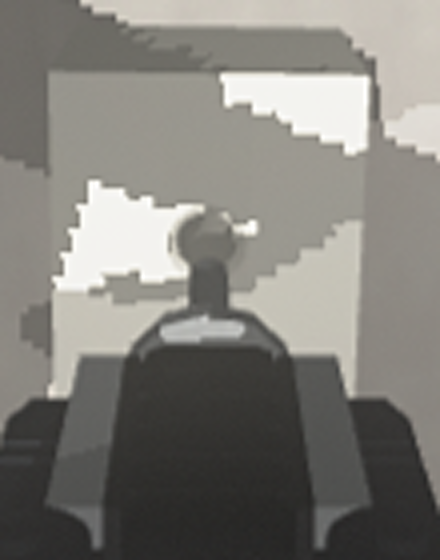

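The slide travel measures 60.0 mm. The view shows the pin tip (209) just above the socket (about 205,238), so it needs a small shift to the left before it goes down.

>>> servo_tool(
  commands="0.12 -0.13 0 0 -1; 0.12 -0.13 0.3 0 -1; 0.12 -0.13 0.6 0 -1; 0.12 -0.13 0.9 0 -1; 0.12 -0.13 1 0 -1; 0.12 -0.13 1.1 0 -1; 0.12 -0.13 1.2 0 -1; 0.12 -0.13 1.3 0 -1; 0.12 -0.13 1.4 0 -1; 0.12 -0.13 1.4 0 -1",
)

```text
clock: 23.37
position: [0.512, -0.2424, 0.096]
ee_rot: [-0.0, 0.746, 0.666, -0.0]
contact_force: [-0.5, -0.3, -0.6]
width: 0.0154
```

```bash
python3 -c "
from h import *
rel([.5125,-.2425,.0592],-.1131)"
```

```text
clock 23.3667 pos [ 0.512  -0.2424  0.096 ] heading -0.113 down [-2.e-04  3.e-04 -1.e+00] F [-0.5  -0.26 -0.61] w 0.0154
shift cm [-0.    0.05  3.68] twist 0.0
```

>>> servo_tool(
  commands="0 0.05 0.4 0 -1; 0 0.05 0.8 0 -1; 0 0.05 1.2 0 -1; 0 0.05 1.6 0 -1; 0 0.05 2 0 -1; 0 0.05 2.4 0 -1; 0 0.05 2.8 0 -1; 0 0.05 3.2 0 -1; 0 0.05 3.4 0 -1; 0 0.05 3.4 0 -1",
)

```text
clock: 24.2
position: [0.5122, -0.2423, 0.0615]
ee_rot: [-0.001, 0.746, 0.666, -0.0]
contact_force: [-0.2, 0.3, -1.1]
width: 0.0151
```

```bash
python3 -c "
from h import *
rel([.5125,-.2427,.0592],-.1131)"
```

```text
clock 24.2 pos [ 0.5122 -0.2423  0.0615] heading -0.113 down [-1.e-03  7.e-04 -1.e+00] F [-0.17  0.33 -1.12] w 0.0151
shift cm [-0.04  0.03  0.23] twist 0.0
```

>>> servo_tool(
  commands="-0.03 0.03 0.1 0 -1; -0.03 0.03 0.15 0 -1; -0.03 0.03 0.2 0 -1; -0.03 0.03 0.23 0 -1; -0.03 0.03 0.25 0 -1; -0.03 0.03 0.25 0 -1",
)

```text
clock: 24.7
position: [0.5128, -0.2429, 0.0597]
ee_rot: [0.0, 0.746, 0.666, 0.0]
contact_force: [0.3, 0.1, -1.1]
width: 0.0154
```

>>> servo_tool(
  commands="0 -0.03 0.05 0 -1; 0 -0.03 0.1 0 -1; 0 -0.03 0.1 0 -1; 0 -0.03 0.1 0 -1",
)

```text
clock: 25.03
position: [0.5126, -0.2429, 0.0592]
ee_rot: [0.0, 0.746, 0.666, 0.0]
contact_force: [-1.2, -0.2, 5.1]
width: 0.0154
```

Fz reads 5.1 N at the original height, so the collar is seated. I release gently and withdraw upwards.

>>> servo_tool(
  commands="0 0 0 0 -0.6; 0 0 0 0 -0.4; 0 0 0 0 -0.2; 0 0 0 0 -0.1; 0 0 0 0 -0.1; 0 0 0 0 -0.1",
)

```text
clock: 25.53
position: [0.5125, -0.2428, 0.0585]
ee_rot: [-0.0, 0.746, 0.666, 0.0]
contact_force: [0.5, 0.3, -0.5]
width: 0.0382
```

>>> servo_tool(
  commands="0 0 -1 0 -0.1; 0 0 -3 0 -0.1; 0 0 -6 0 -0.1; 0 0 -9 0 -0.1; 0 0 -12 0 -0.1; 0 0 -14 0 -0.1; 0 0 -14 0 -0.1; 0 0 -14 0 -0.1",
)

```text
clock: 26.2
position: [0.5132, -0.2432, 0.2006]
ee_rot: [0.002, 0.746, 0.666, 0.001]
contact_force: [-0.3, 0.1, -0.6]
width: 0.0387
```

Run:
```python
from h import *
rel([.5113,-.2392,.1999],-.1026)
im,c=grab("wrist"); t,_=grab("top","top6.png")
o=cv2.imread('pics/w1.png')
cv2.imwrite('pics/w6z.png',np.hstack([cv2.resize(x[60:340,180:380],(0,0),fx=2,fy=2) for x in(o,cv2.cvtColor(im,cv2.COLOR_RGB2BGR))]))
print(proj(c,[.5118,-.2426,.097]))
```

```text
clock 26.2 pos [ 0.5132 -0.2432  0.2006] heading -0.113 down [ 0.0032 -0.0019 -1.    ] F [-0.3   0.05 -0.56] w 0.0387
shift cm [ 0.38 -0.23  0.07] twist -0.01
[250.34528028 196.22445403]
```

View pics/w6z.png

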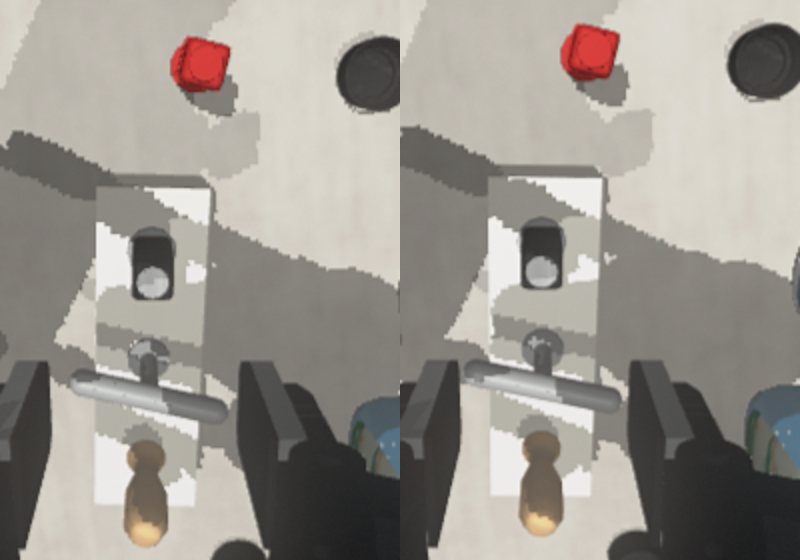

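The view after release (right) matches the one from before the grasp (left). The pin stands upright and seated, with the tee and brush undisturbed and the gripper clear.

```bash
python3 -c "
from h import *
ticket.sign_off()"
```

```text
the job is handed in; nothing more can be done
```

The strainer slide is open at its end stop and the release pin is back in its original socket. I handed the job in at about 26 s on the robot's clock; sign-off reports no verdict.

**Button and slide:** I felt the button about 9 mm below the mouth of the hole and pressed it to about 9–10 N. I then pushed the slide out with the pin against about 3 N of friction. The highest readings at the end of any move were 11.8 N downward and 6.9 N sideways. Forces between those readings were not recorded.

**Last checks:**
- **Slide:** the hole moved 60.0 mm by the wrist camera, and the catch bar sat in the outermost notches.
- **Pin:** it was let go within 1 mm of where I gripped it, after 5 N of contact under the collar. In the before and after views it stands the same, upright.
- **Tools and gripper:** the tee key and brush look unmoved, and the gripper is clear.
- **Not checked:** I did not measure the caps and funnel afterwards. I also saved a last top view but did not look at it.

**Disagreements:** the top and wrist cameras differed by 3–5 mm across the slide at the strainer, and I used the wrist values. I met small side loads of 3–4 N against the hole wall on the way in and out, and eased them by shifting about 1 mm.

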